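# Centre the medicine jar on the balance pan

### The job

The small lidded medicine jar stands off to one side of the balance's round pan. Nudge it with light taps of the fingertips until its whole foot is inside the dark ring in the middle of the pan, and leave it standing there upright. Only touch it gently from outside: do not grip, lift or tip it or push it off the pan, and leave the other things on the desk where they are.

Things in the scene. Friction and masses are not known exactly. Their poses are not given: they have to be found in the camera images.
- jar: Loose white jar, blue band, lid and ball knob (one solid piece), 77 mm tall, 90-180 g, round about z. Origin: centre of underside, z up. Wobbly: rests on a flat of 15 mm radius. Widest: foot flange, radius 23, from 4 to 15 mm up; stem radius 11; body radius 19 (34-60 mm up), lid radius 20. Pushed slowly at the flange it slides upright and stops with the push; pushed at body or lid it tips.
- pan_centre (a point): Centre of the top face of the balance's pan (z up): a fixed, flat, rimless aluminium disc of 65 mm radius, about 55 mm above the desk, which does not move or give. A thin black ring is printed round this point, inner radius 31 mm, outer 34 mm.
- balance: Fixed white bench balance under the pan, 200 (x) by 190 (y) mm, its top 36 mm above the desk, so 19 mm below the pan's top. Origin: centre of its underside on the desk; x points away from its display side. The pan's centre lies 20 mm along its x axis.
- pill_bottle: Bystander: loose amber pill bottle with white cap, 44 mm diameter, 75 mm tall. Origin: centre of its underside, on the desk.
- tape_roll: Bystander: loose brown roll of tape lying flat, 72 mm outer diameter, 30 mm tall. Origin: centre of its underside, on the desk.
- carton: Bystander: loose white medicine carton with a green stripe, 45 (x) by 100 (y) by 60 (z) mm. Origin: centre of its underside, on the desk.
- mortar: Bystander: loose white ceramic mortar, 86 mm mouth diameter, 50 mm tall, with its pestle leaning out over the -x side up to 75 mm high (one piece). Origin: centre of its underside, on the desk.

How it is judged:
At the end, for the whole second after the job is handed in: The jar stands still and upright (within about 5 degrees) on the pan, its axis within 8.5 mm of the pan's centre, so that its foot is inside the dark ring (horizontal distance between jar and pan_centre below 0.0085 m and z of jar in the frame of pan_centre between -0.003 and 0.003 m and angle between jar's own z axis and vertical below 0.08 rad and linear speed of jar below 0.02 m/s); the robot touches nothing.
It fails at once if the jar is tipped (leans more than about 25 degrees) (angle between jar's own z axis and vertical above 0.45 rad).
It fails at once if the jar is lifted more than 8 mm off the pan, or falls off it (z of jar in the frame of pan_centre above 0.008 m or z of jar in the frame of pan_centre below -0.008 m).
It fails at once if the jar is struck, pressed or gripped with more than 6 N (contact force between the arm and jar above 6 N).
It fails at once if the fingers are placed on both sides of the jar, as for a grip (horizontal distance between the grasp point and jar below 0.012 m and z of the grasp point in the frame of pan_centre below 0.092 m).
It fails at once if the pill bottle, tape roll, carton or mortar is moved more than 15 mm (distance of any of pill_bottle, tape_roll, carton, mortar from where it was at the start of the episode above 0.015 m).
It also fails if it takes over 48 s, if anything falls off the work surface, if the arm or the gripper's body presses on something with over 40 N, if the wrist force passes 120 N, or if a joint passes its speed limit or range.

### The arm

A 7-joint arm with a two-finger parallel gripper is mounted at the origin on the work surface. World frame = base frame: x ahead of the robot, y to its left, z up, the work surface at z = 0. Lengths are in m, angles in rad, forces in N, time in s.
With the tool pointing down it reaches from about 0.425 to 0.875 m from the base axis. Payload 8.4 kg.
Tool frame: the origin (TCP) lies on the centre line of the jaws, within the pads' length; the fingertips stand manip.tip_reach ahead of it and the grasp point (between the pads) lies 8 mm behind it (manip.tip_reach is the distance from the TCP to the fingertips, in m); z points along the fingers, x is the direction in which the jaws open and shut, and the axes are right-handed (so a half turn about z gives the same grasp; the last joint's range is limited). The gripper opens to 85 mm and grips with 20 to 120 N. Pads are 22 mm wide; open, the fingers measure 114 mm over their backs; the gripper's body (76 mm by 85 mm) begins 54 mm behind the grasp point. The pads swing forward as they close: fully open they stand 13 mm farther back than shut.
Start: joints at [1.116, 0.333, 0.04, 1.465, -0.013, 1.343, -0.059], TCP at [0.226, -0.609, 0.242] pointing down, gripper open.
Joint ranges: [-2.58, 2.58], [-0.38, 2.09], [-1.3, 1.39], [0.25, 2.4], [-1.5, 4.64], [0.08, 2.09], [-2.65, 2.65]. Speed limits (rad/s): [2.22, 2.22, 2.79, 2.79, 3.14, 3.14, 3.14].

### API

Orientations are given as a rotation vector (axis times angle).
In Python, from workcell import manip gives the robot as it stands. The module is installed in compiled form; this text tells all that it offers.
- The arm moves only by the tool play_rows, never from a script. Its argument "moves" is one flat list of numbers, 5 for each row, row after row: the shift along the tool's x, y, z in mm, then the turn about the tool's z in rad, then the opening, from -1 (shut) to 1 (fully open). A call has exactly 5 rows; each row shifts and turns the commanded pose from where the row before left it, along the tool's axes as they then stand; what a row does not reach is not made up. A row lasts 1/12 s, in which the tool goes at most 41.7 mm and 7.16 degrees, less where a joint would pass 70% of its speed; a pose out of reach is approached as far as the arm can. A call is refused whole if a number of a shift passes 41.7 or a number of a turn 0.125, either way. A call with a gripper value outside its range is refused whole. The fingers move at their own pace and stop on an object; "force" is the grip in N (left out, the last holds). Time passes only in rows, so rows that do not move let the fingers close, or fill a call up. It gives the time, the measured TCP pose, the force and the opening at its end, in the units of the state.
- manip.get_state(): the state, without advancing time (a new reading comes with each control period).
- manip.capture(name): name is "side" or "top"; returns a dict with "img" (420x560x3 uint8, blue, green, red), "camera_matrix" (3x3 intrinsics, pixels), "origin" and "rotation" of the camera in the world. Camera axes: x right, y up, looking along -z (the intrinsics and any distortion apply to the point x, -y, -z); pixel columns grow to the right and rows downward; lengths in m; the calibration is good to about 2 mm. A picture is of the moment at which its call begins. There is no depth.
- manip.job_done(): hands the job in, once; it reports no verdict.
The state is a dict: "clock": time; "qpos": joint angles; "joint_vel": joint speeds; "joint_torque": joint torques, N m; "eef_pos": TCP position; "ee_rot": TCP orientation; "contact_force": force on the tool from outside, world axes, zero at the start; "torque": the same for the moment, N m; "width": finger opening in m.
Only numpy, scipy, OpenCV 4.12 (cv2) and the standard library are available. Lean on these libraries where they do the work, as an engineer would, in place of code of your own. Each camera call takes 0.05 s, during which the arm holds its last target.

## Working session

There is one attempt and no reset: what is moved stays moved. The work goes in short steps, Python scripts to look and compute and a tool call to move; the robot and the scene stay as the last step left them, time stands still between calls to the robot, and variables do not carry over. Pictures are saved under pics/ and viewed, and the job is handed in when it is done.

Besides the shell and the picture viewer there is one more tool, called after "Call:" as name(argument=value, ...), one argument or row to a line, values as JSON. play_rows: Moves the arm, as the interface text tells. Its arguments: {"type":"object","properties":{"moves":{"type":"array","items":{"type":"number"}},"force":{"type":"number"}},"required":["moves"]}

```bash
mkdir -p pics
python3 - <<'E'
from workcell import manip
import cv2,numpy as np
s=manip.get_state()
for k in s: print(k,np.round(s[k],4))
print(manip.tip_reach)
for n in("side","top"):
    c=manip.capture(n); cv2.imwrite(f"pics/{n}0.png",c["img"]); print(n,c["camera_matrix"],c["origin"],c["rotation"],[k for k in c])
E
```

```text
clock 0.0
qpos [ 1.1158  0.3339  0.0399  1.4663 -0.0134  1.3433 -0.0585]
joint_vel [-0.0001 -0.      0.0006 -0.0002 -0.0013 -0.0003  0.0021]
joint_torque [-3.00000e-04 -6.58544e+01  1.36580e+00 -4.05569e+01  1.69000e-02
  1.22000e-02  0.00000e+00]
eef_pos [ 0.2263 -0.6089  0.2414]
ee_rot [-2.5788e+00  1.7928e+00  2.1000e-03]
contact_force [ 0.1286 -0.7924  0.4565]
torque [-0.0354 -0.0044 -0.0188]
width 0.0853
0.011
side [[519.32565532   0.         283.06184371]
 [  0.         519.32565532 202.73200145]
 [  0.           0.           1.        ]] [0.13937598 0.87249486 0.61119876] [ 0.33378613 -1.35403675 -2.38913948] ['img', 'camera_matrix', 'origin', 'rotation']
top [[544.00602157   0.         270.47903701]
 [  0.         544.00602157 205.13256202]
 [  0.           0.           1.        ]] [0.46282856 0.03323247 1.05795688] [ 0.09669416 -0.08049422 -1.58450658] ['img', 'camera_matrix', 'origin', 'rotation']
```

View pics/side0.png

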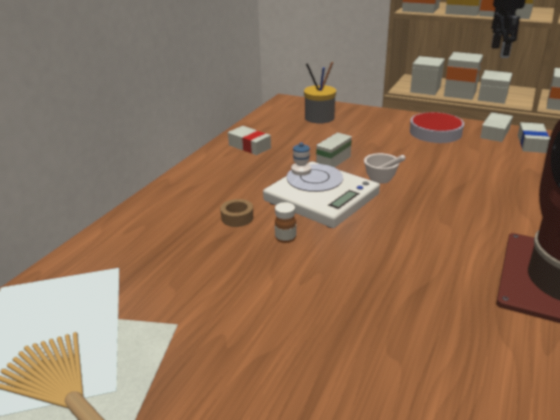

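View pics/top0.png

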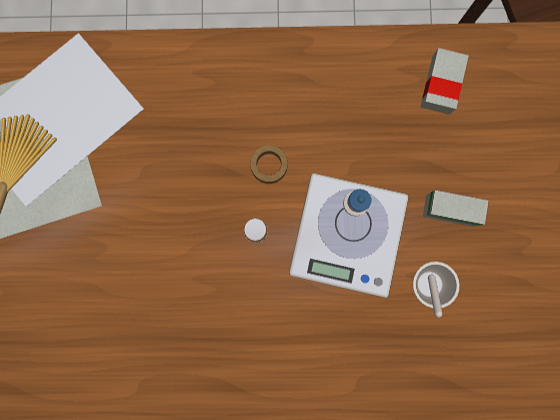

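The top view shows the balance, with the pan at about (353,223), the ring at (353,223) and the blue lid at (359,200). The pill bottle is at (255,230), the tape at (269,165), the carton at (457,208) and the mortar at (436,285). I'll zoom in and measure.

```bash
cat > h.py <<'E'
import cv2,numpy as np
from workcell import manip
from scipy.spatial.transform import Rotation as R
def cast(c,uv,z):
    K=c["camera_matrix"];d=np.linalg.inv(K)@np.array([uv[0],uv[1],1.]);d=np.array([d[0],-d[1],-d[2]])
    d=R.from_rotvec(c["rotation"]).apply(d);o=np.array(c["origin"]);return o+d*(z-o[2])/d[2]
def proj(c,p):
    q=R.from_rotvec(c["rotation"]).inv().apply(np.array(p)-c["origin"]);K=c["camera_matrix"]
    u=K@np.array([q[0],-q[1],-q[2]]);return u[:2]/u[2]
E
python3 - <<'E'
from h import *
t=manip.capture("top");s=manip.capture("side")
a=cv2.resize(t["img"][170:300,285:415],None,fx=5,fy=5,interpolation=cv2.INTER_CUBIC)
b=cv2.resize(s["img"][130:230,250:390],None,fx=5,fy=5,interpolation=cv2.INTER_CUBIC)
cv2.imwrite("pics/t1.png",a[:600]);cv2.imwrite("pics/s1.png",b)
E
```

```text
(no output)
```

View pics/t1.png

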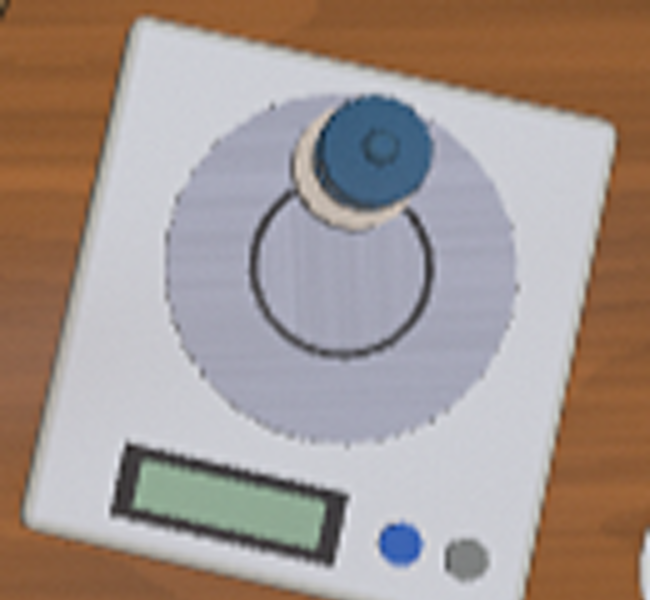

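View pics/s1.png

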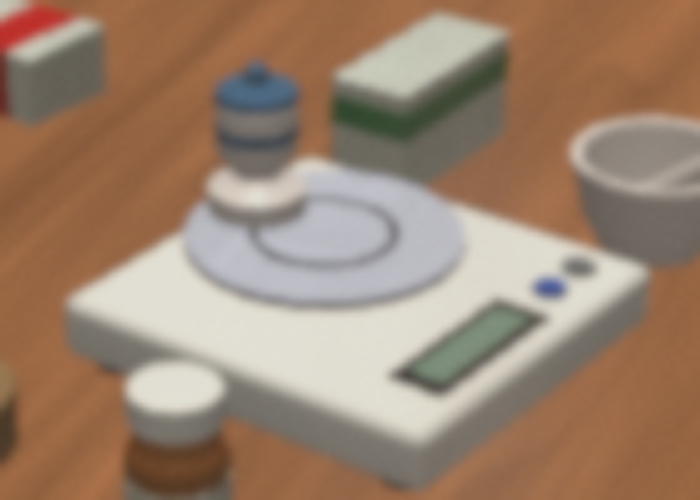

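```bash
cat >> h.py <<'E'
def circ(P):
    A=np.c_[2*P,np.ones(len(P))];x=np.linalg.lstsq(A,(P**2).sum(1),rcond=None)[0];return x[:2],np.sqrt(x[2]+x[0]**2+x[1]**2)
def fitc(P,tol=.0025):
    from numpy.random import default_rng
    g=default_rng(0);best=None
    for _ in range(300):
        c,r=circ(P[g.choice(len(P),3,False)]); 
        i=abs(np.hypot(*(P-c).T)-r)<tol
        if best is None or i.sum()>best.sum(): best=i
    for _ in range(3):
        c,r=circ(P[best]); best=abs(np.hypot(*(P-c).T)-r)<tol
    return c,r,best.sum(),len(P)
def masks(img,roi):
    u0,v0,u1,v1=roi;h=np.zeros(img.shape[:2],np.uint8);h[v0:v1,u0:u1]=255;return h
E
python3 - <<'E'
from h import *
c=manip.capture("top");im=c["img"];roi=masks(im,(300,170,412,262))
hsv=cv2.cvtColor(im,cv2.COLOR_BGR2HSV)
for p in[(353,235),(310,200),(352,205),(359,200),(345,203)]:print(p,im[p[1],p[0]],hsv[p[1],p[0]])
b=im.astype(int)
# lid
lid=((hsv[...,1]>100)&(hsv[...,0]>95)&(hsv[...,0]<125)&(roi>0))
ys,xs=np.nonzero(lid);print("lid",lid.sum(),xs.mean(),ys.mean(),xs.min(),xs.max(),ys.min(),ys.max())
cn=max(cv2.findContours(lid.astype(np.uint8),0,1)[0],key=cv2.contourArea)[:,0]
P=np.array([cast(c,p,.055+.065)[:2] for p in cn]);print("lid fit",fitc(P))
ring=(im.max(2)<120)&(roi>0)&~cv2.dilate(lid.astype(np.uint8),np.ones((3,3))).astype(bool)
ys,xs=np.nonzero(ring);P=np.array([cast(c,(x,y),.055)[:2] for x,y in zip(xs,ys)]);
P=P[np.hypot(*(P-cast(c,(353.4,223.6),.055)[:2]).T)<.04];print("ring",fitc(P,.003))
pan=((b[...,0]-b[...,2]>8)&(hsv[...,1]<60)&(roi>0)).astype(np.uint8)
pan=cv2.morphologyEx(pan,cv2.MORPH_OPEN,np.ones((3,3)))
cn=max(cv2.findContours(pan,0,1)[0],key=cv2.contourArea)[:,0];P=np.array([cast(c,p,.055)[:2] for p in cn]);print("pan",fitc(P))
foot=((b[...,2]-b[...,0]>5)&(b[...,2]>140)&(roi>0)&(hsv[...,1]<100)).astype(np.uint8);foot[:170+15]=0
n,l,st,ce=cv2.connectedComponentsWithStats(foot);print(st)
k=l[205,350] or 1
cn=cv2.findContours((l==k).astype(np.uint8),0,1)[0][0][:,0];P=np.array([cast(c,p,.055+.013)[:2] for p in cn]);print("foot",fitc(P,.0015))
for n,p,z in[("pill",(255,230),.075),("tape",(269,165),.03),("carton",(460,206),.06),("mortar",(436,285),.05)]:print(n,cast(c,p,z))
for p in[(316,174),(406,195),(388,297),(290,275)]:print("bal",cast(c,p,.036))
E
```

```text
(353, 235) [178 162 162] [120  23 178]
(310, 200) [213 206 205] [116  10 213]
(352, 205) [131  99  66] [105 127 131]
(359, 200) [109  88  58] [102 119 109]
(345, 203) [172 182 195] [ 13  30 195]
lid 369 359.55826558265585 199.64769647696477 348 370 189 210
lid fit (array([ 0.57607575, -0.11255191]), np.float64(0.018048069871188507), np.int64(59), 59)
ring (array([ 0.54095133, -0.10874994]), np.float64(0.03243433577760974), np.int64(125), 137)
pan (array([ 0.54102739, -0.10874048]), np.float64(0.06441371597701583), np.int64(190), 401)
[[     0      0    560    420 234923]
 [   300    185     10     45     54]
 [   363    185     21      5     28]
 [   385    189     12      4     16]
 [   344    192     23     24    123]
 [   398    192     10      4     12]
 [   406    200      2      3      3]
 [   403    205      4     16     16]
 [   402    222      1      1      1]
 [   402    224      1      2      2]
 [   401    229      1      2      2]
 [   399    234      2      3      3]
 [   398    239      2      3      3]
 [   397    244      2      3      3]
 [   396    249      2      3      3]
 [   394    254      3      8      8]]
foot (array([ 0.56553527, -0.0415917 ]), np.float64(0.032349187155984976), np.int64(9), 88)
pill [0.52920032 0.0712149  0.075     ]
tape [0.65661466 0.0446336  0.03      ]
carton [ 0.56848248 -0.30575984  0.06      ]
mortar [ 0.42503662 -0.25762419  0.05      ]
bal [ 0.63660006 -0.04452865  0.036     ]
bal [ 0.59356226 -0.21341855  0.036     ]
bal [ 0.4038272  -0.17204773  0.036     ]
bal [0.44688783 0.00848953 0.036     ]
```

Run:
```python
from h import *
st=manip.get_state();print(R.from_rotvec(st["ee_rot"]).as_matrix().round(3))
t=manip.capture("top");s=manip.capture("side")
im=t["img"];b=im.astype(int);hsv=cv2.cvtColor(im,cv2.COLOR_BGR2HSV)
foot=((b[...,2]-b[...,0]>5)&(b[...,2]>140)&(hsv[...,1]<100)).astype(np.uint8)[186:222,336:380]
n,l,sx,ce=cv2.connectedComponentsWithStats(foot);k=1+np.argmax(sx[1:,4])
ys,xs=np.nonzero(l==k);P=np.array([cast(t,p,.055+.012)[:2] for p in zip(xs+336,ys+186)])
# outer arc = pts farthest from lid-projected centre; plain fit with hull
lid=cast(t,(359.56,199.65),.067)[:2]
hull=cv2.convexHull(np.c_[xs,ys].astype(np.int32))[:,0]+[336,186]
H=np.array([cast(t,p,.067)[:2] for p in hull]);print(fitc(H,.0015),len(H))
for z in(.055,.132):print(proj(t,(.576,-.1125,z)),proj(s,(.576,-.1125,z)),proj(s,(.541,-.1087,z)))
p=proj(s,st["eef_pos"]);print("tcp side",p,proj(s,st["eef_pos"]-[0,0,.011]))
u,v=np.round(p).astype(int)
cv2.imwrite("pics/g0.png",cv2.resize(s["img"][0:75,max(0,u-50):u+50],None,fx=8,fy=8,interpolation=cv2.INTER_CUBIC));print(u-50)
```

```text
[[ 0.348 -0.937 -0.   ]
 [-0.937 -0.348  0.001]
 [-0.001  0.    -1.   ]]
(array([ 0.57651246, -0.11384813]), np.float64(0.022419436569689147), np.int64(14), 14) 14
[354.2434221  203.94273264] [301.17384619 172.30648061] [314.45096164 175.74995067]
[360.62296537 198.79674138] [301.0366257  141.89786272] [314.76301173 145.03020049]
tcp side [498.98653296  53.09967247] [498.19437922  57.29770361]
449
```

View pics/g0.png

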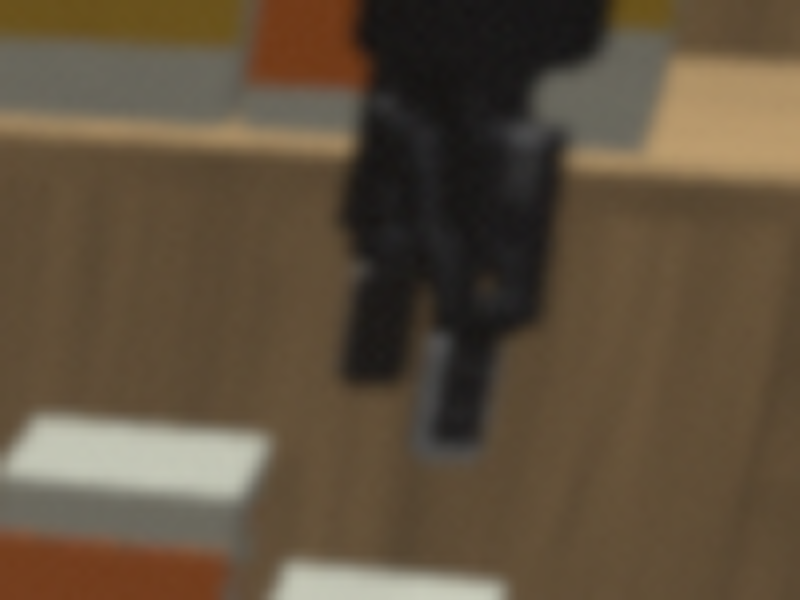

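Call:
play_rows(
  moves=[0,0,0,0.097,-0.53,0,0,0,0.097,-0.53,0,0,0,0.097,-0.53,0,0,0,0.097,-0.53,0,0,0,0.097,-0.53],
  force=20,
)

```text
clock: 0.77
eef_pos: [0.2264, -0.6092, 0.2423]
ee_rot: [-2.068, 2.365, 0.0]
contact_force: [-0.1, -0.3, 1.0]
width: 0.026
```

```bash
cat >> h.py <<'E'
def rel(tgt):
    st=manip.get_state();M=R.from_rotvec(st["ee_rot"]).as_matrix()
    print("clk %.2f"%st["clock"],"tcp",st["eef_pos"].round(4) if hasattr(st["eef_pos"],"round") else np.round(st["eef_pos"],4),"w",round(float(st["width"]),4),"F",np.round(st["contact_force"],2),"ty",M[:,1].round(3))
    print("tool mm to",tgt,(M.T@(np.array(tgt)-st["eef_pos"])*1000).round(1))
E
python3 - <<'E'
from h import *
rel((.498,-.105,.14)); print(manip.tip_reach)
E
```

```text
clk 0.77 tcp [ 0.2264 -0.6092  0.2423] w 0.026 F [-0.07 -0.33  1.02] ty [-0.991  0.134  0.   ]
tool mm to (0.498, -0.105, 0.14) [-536.  -201.8  102.3]
0.011
```

Call:
play_rows(
  moves=[-36,-13,0,0,-0.53,-36,-13,0,0,-0.53,-36,-13,0,0,-0.53,-36,-13,0,0,-0.53,-36,-13,0,0,-0.53],
)

```text
clock: 1.18
eef_pos: [0.3146, -0.4375, 0.2424]
ee_rot: [2.073, -2.36, 0.0]
contact_force: [0.3, -0.6, 0.7]
width: 0.0202
```

Call:
play_rows(
  moves=[-36,-13,0,0,-0.53,-36,-13,0,0,-0.53,-36,-13,0,0,-0.53,-36,-13,0,0,-0.53,-36,-13,0,0,-0.53],
)

```text
clock: 1.6
eef_pos: [0.4022, -0.2673, 0.2426]
ee_rot: [-2.073, 2.36, -0.001]
contact_force: [1.2, -0.4, 0.7]
width: 0.0202
```

Call:
play_rows(
  moves=[-36,-13,0,0,-0.53,-36,-13,0,0,-0.53,-36,-13,0,0,-0.53,-30,-12,0,0,-0.53,0,0,0,0,-0.53],
)

```text
clock: 2.02
eef_pos: [0.4728, -0.1318, 0.2427]
ee_rot: [-2.082, 2.349, 0.0]
contact_force: [0.4, -0.3, 0.7]
width: 0.02
```

Run:
```python
from h import *
rel((.498,-.105,.10))
s=manip.capture("side");t=manip.capture("top")
p=manip.get_state()["eef_pos"]
for c in (s,t):print(proj(c,p),proj(c,np.array(p)-[0,0,.011]))
cv2.imwrite("pics/s2.png",cv2.resize(s["img"][90:215,240:390],None,fx=5,fy=4.8,interpolation=cv2.INTER_CUBIC))
cv2.imwrite("pics/t2.png",t["img"])
```

```text
clk 2.02 tcp [ 0.4728 -0.1318  0.2427] w 0.02 F [ 0.4  -0.33  0.72] ty [-0.993  0.12  -0.002]
tool mm to (0.498, -0.105, 0.1) [-29.4 -21.6 142.8]
[351.53944588  97.08310317] [351.30354737 102.09274295]
[391.3219752  259.71537966] [389.79362599 259.80693502]
```

View pics/s2.png

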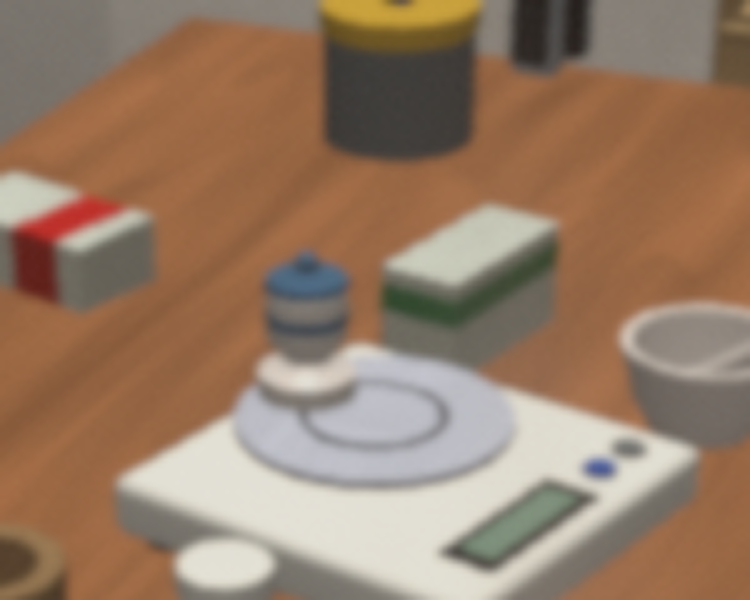

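View pics/t2.png

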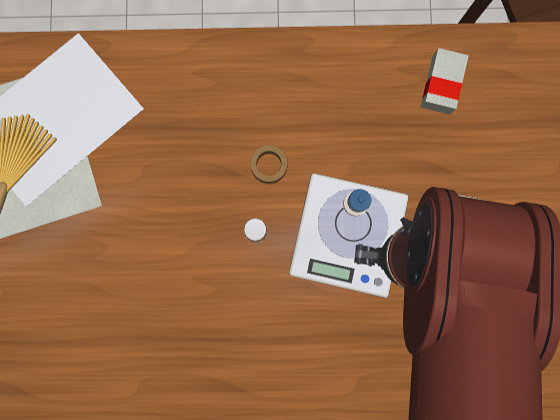

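Call:
play_rows(
  moves=[-10,-7,35,0,-0.53,-10,-7,35,0,-0.53,-9,-8,32,0,-0.53,0,0,30,0,-0.53,0,0,0,0,-0.53],
)

```text
clock: 2.53
eef_pos: [0.4917, -0.1134, 0.1049]
ee_rot: [2.068, -2.357, -0.011]
contact_force: [-1.1, 0.7, -1.6]
width: 0.02
```

Run:
```python
from h import *
rel((.498,-.105,.08))
s=manip.capture("side")
cv2.imwrite("pics/s3.png",cv2.resize(s["img"][90:215,240:390],None,fx=5,fy=4.8,interpolation=cv2.INTER_CUBIC))
```

```text
clk 2.53 tcp [ 0.4917 -0.1134  0.1049] w 0.02 F [-1.12  0.69 -1.6 ] ty [-0.991  0.13   0.009]
tool mm to (0.498, -0.105, 0.08) [-9.1 -5.4 24.8]
```

View pics/s3.png

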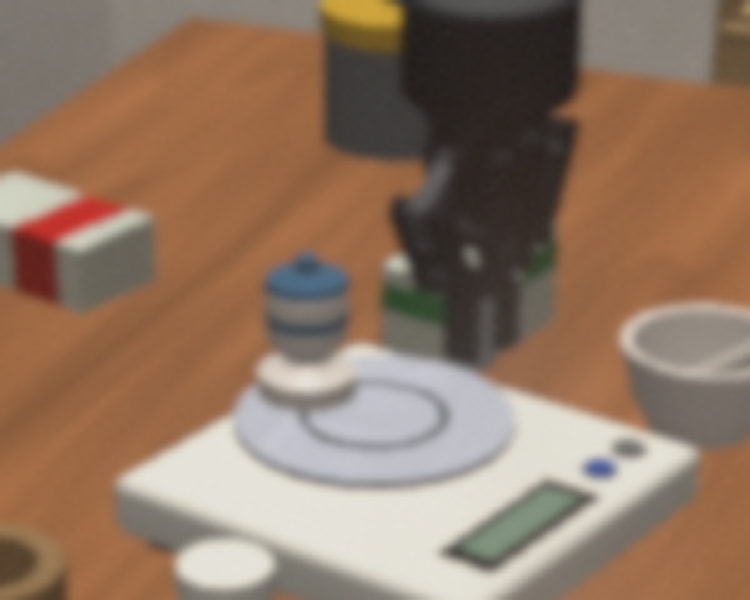

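Call:
play_rows(
  moves=[-4,-3,6,0,-0.53,-4,-2,6,0,-0.53,0,0,6,0,-0.53,0,0,5,0,-0.53,0,0,0,0,-0.53],
)

```text
clock: 3.0
eef_pos: [0.5013, -0.1056, 0.0869]
ee_rot: [2.073, -2.36, -0.001]
contact_force: [0.1, -0.9, 0.3]
width: 0.0205
```

Call:
play_rows(
  moves=[0,0,2,0,-0.53,0,0,2,0,-0.53,0,0,2,0,-0.53,0,0,0,0,-0.53,0,0,0,0,-0.53],
)

```text
clock: 3.42
eef_pos: [0.5016, -0.1056, 0.0813]
ee_rot: [2.073, -2.36, -0.0]
contact_force: [-0.2, -0.0, -0.1]
width: 0.02
```

Call:
play_rows(
  moves=[0,0,3,0,-0.53,0,0,3,0,-0.53,0,0,3,0,-0.53,0,0,2,0,-0.53,0,0,0,0,-0.53],
)

```text
clock: 3.83
eef_pos: [0.5012, -0.1055, 0.0697]
ee_rot: [2.073, -2.36, -0.001]
contact_force: [0.6, 0.2, -0.3]
width: 0.0203
```

Call:
play_rows(
  moves=[0,0,1.5,0,-0.53,0,0,1.5,0,-0.53,0,0,1,0,-0.53,0,0,0,0,-0.53,0,0,0,0,-0.53],
)

```text
clock: 4.25
eef_pos: [0.5017, -0.1055, 0.0663]
ee_rot: [-2.073, 2.36, 0.0]
contact_force: [-0.3, 0.3, 0.0]
width: 0.0199
```

Call:
play_rows(
  moves=[0,0,1,0,-0.53,0,0,1,0,-0.53,0,0,0,0,-0.53,0,0,0,0,-0.53,0,0,0,0,-0.53],
)

```text
clock: 4.67
eef_pos: [0.5017, -0.1056, 0.0662]
ee_rot: [2.073, -2.36, 0.001]
contact_force: [-9.3, 2.1, 22.8]
width: 0.0201
```

Call:
play_rows(
  moves=[0,0,1,0,-0.53,0,0,0,0,-0.53,0,0,0,0,-0.53,0,0,0,0,-0.53,0,0,0,0,-0.53],
)

```text
clock: 5.08
eef_pos: [0.5018, -0.1056, 0.0661]
ee_rot: [2.073, -2.36, 0.001]
contact_force: [-15.4, 1.9, 35.4]
width: 0.0201
```

Call:
play_rows(
  moves=[0,0,-10,0,-0.53,0,0,-35,0,-0.53,0,0,-40,0,-0.53,0,0,-40,0,-0.53,0,-10,-10,0,-0.53],
)

```text
clock: 5.5
eef_pos: [0.5132, -0.107, 0.2049]
ee_rot: [-2.071, 2.357, -0.01]
contact_force: [2.2, 0.2, 0.7]
width: 0.0203
```

Run:
```python
from h import *
rel((.622,-.119,.19))
```

```text
clk 5.50 tcp [ 0.5132 -0.107   0.2049] w 0.0203 F [2.25 0.2  0.65] ty [-0.992  0.129 -0.008]
tool mm to (0.622, -0.119, 0.19) [  -2.1 -109.3   15.8]
```

Call:
play_rows(
  moves=[0,-38,0,0,-0.53,0,-38,0,0,-0.53,0,-34,0,0,-0.53,0,0,0,0,-0.53,0,0,0,0,-0.53],
)

```text
clock: 5.92
eef_pos: [0.6213, -0.1208, 0.1969]
ee_rot: [2.073, -2.36, -0.003]
contact_force: [-0.7, 0.7, -0.2]
width: 0.0199
```

Run:
```python
from h import *
rel((.622,-.119,.0755))
c=manip.capture("side");t=manip.capture("top")
cv2.imwrite("pics/s4.png",cv2.resize(c["img"][90:215,240:390],None,fx=5,fy=4.8,interpolation=cv2.INTER_CUBIC))
cv2.imwrite("pics/t4.png",cv2.resize(t["img"][150:300,270:450],None,fx=4,fy=4,interpolation=cv2.INTER_CUBIC))
```

```text
clk 5.92 tcp [ 0.6213 -0.1208  0.1969] w 0.0199 F [-0.7   0.67 -0.24] ty [-0.992  0.129  0.002]
tool mm to (0.622, -0.119, 0.0755) [ -1.7  -0.6 121.4]
```

View pics/s4.png

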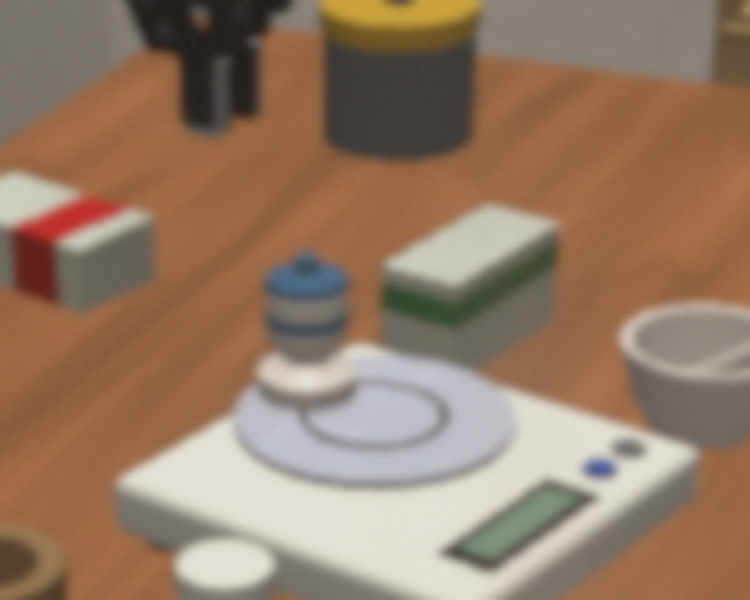

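View pics/t4.png

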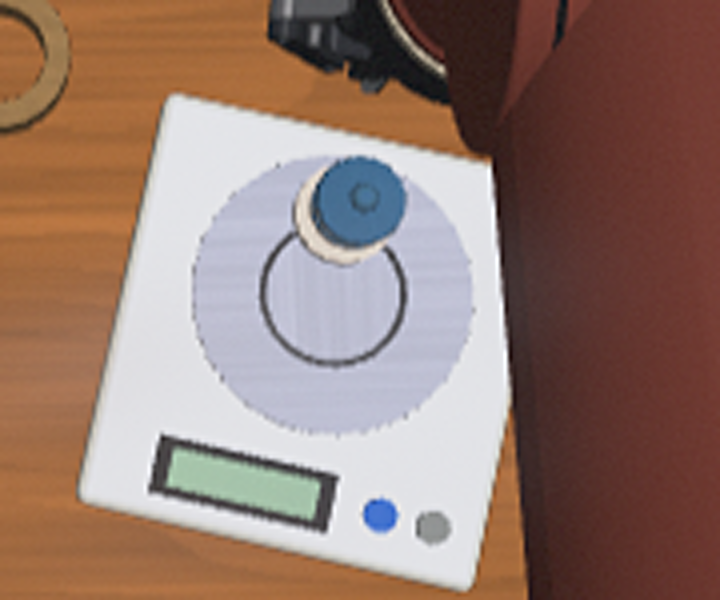

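Call:
play_rows(
  moves=[-1,-3,35,0,-0.53,-1,0,35,0,-0.53,0,0,30,0,-0.53,0,0,18,0,-0.53,0,0,0,0,-0.53],
)

```text
clock: 6.43
eef_pos: [0.6201, -0.1192, 0.0765]
ee_rot: [2.07, -2.357, -0.008]
contact_force: [-0.3, 0.5, -0.2]
width: 0.0201
```

```bash
cat >> h.py <<'E'
def jar(name=None):
    t=manip.capture("top");im=t["img"];hsv=cv2.cvtColor(im,cv2.COLOR_BGR2HSV);roi=masks(im,(300,170,400,262))
    lid=((hsv[...,1]>100)&(hsv[...,0]>95)&(hsv[...,0]<125)&(roi>0)).astype(np.uint8)
    cn=max(cv2.findContours(lid,0,1)[0],key=cv2.contourArea)[:,0]
    c,r,n,m=fitc(np.array([cast(t,p,.12)[:2] for p in cn]));print("lid",c.round(4),round(r,4),n,m,"to pan",((np.array([.541,-.1087])-c)*1000).round(1))
    b=im.astype(int)
    foot=((b[...,2]-b[...,0]>5)&(b[...,2]>140)&(hsv[...,1]<100)&(roi>0)).astype(np.uint8)
    u,v=proj(t,(c[0],c[1],.067)).round().astype(int)
    w=np.zeros_like(foot);cv2.circle(w,(u,v),15,1,-1);foot&=w
    n,l,sx,ce=cv2.connectedComponentsWithStats(foot);k=1+np.argmax(sx[1:,4])
    ys,xs=np.nonzero(l==k);h=cv2.convexHull(np.c_[xs,ys].astype(np.int32))[:,0]
    c,r,n,m=fitc(np.array([cast(t,p,.067)[:2] for p in h]),.0015);print("foot",c.round(4),round(r,4),n,m,"to pan",((np.array([.541,-.1087])-c)*1000).round(1))
    if name:
        s=manip.capture("side")["img"]
        a=cv2.resize(im[170:270,290:410],None,fx=3.3,fy=3.3,interpolation=cv2.INTER_CUBIC);q=cv2.resize(s[110:210,250:370],None,fx=3.3,fy=3.3,interpolation=cv2.INTER_CUBIC)
        cv2.imwrite(f"pics/{name}.png",np.hstack([a,q]))
E
python3 - <<'E'
from h import *
rel((.607,-.1175,.0755)); jar("j1")
E
```

```text
clk 6.43 tcp [ 0.6201 -0.1192  0.0765] w 0.0201 F [-0.3   0.54 -0.21] ty [-0.992  0.129  0.007]
tool mm to (0.607, -0.1175, 0.0755) [ 0.  13.2  1.1]
lid [ 0.5758 -0.1121] 0.0178 55 58 to pan [-34.8   3.4]
foot [ 0.5763 -0.1133] 0.0224 14 14 to pan [-35.3   4.6]
```

View pics/j1.png

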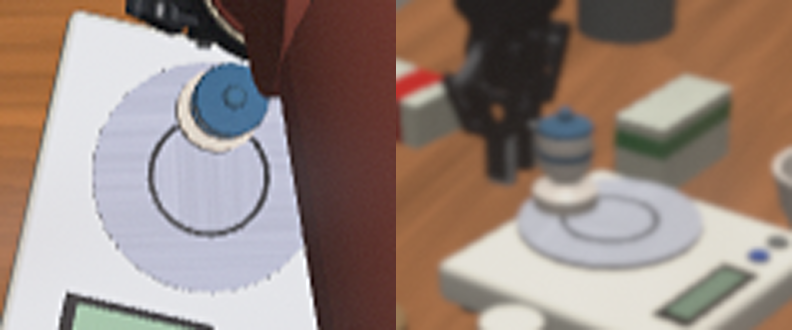

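Call:
play_rows(
  moves=[0,3,1,0,-0.53,0,3,0,0,-0.53,0,2,0,0,-0.53,0,1,0,0,-0.53,0,1,0,0,-0.53],
)

```text
clock: 6.95
eef_pos: [0.614, -0.1182, 0.0801]
ee_rot: [-2.073, 2.36, -0.001]
contact_force: [-0.3, -0.1, 0.2]
width: 0.0199
```

Call:
play_rows(
  moves=[0,1,0,0,-0.53,0,1,0,0,-0.53,0,1,0,0,-0.53,0,1,0,0,-0.53,0,1,0,0,-0.53],
)

```text
clock: 7.37
eef_pos: [0.6089, -0.1174, 0.0793]
ee_rot: [2.073, -2.36, -0.0]
contact_force: [-0.6, -0.4, 0.3]
width: 0.0202
```

Run:
```python
from h import *
rel((.573,-.113,.0755)); jar("j2")
```

```text
clk 7.37 tcp [ 0.6089 -0.1174  0.0793] w 0.0202 F [-0.63 -0.39  0.31] ty [-0.992  0.129  0.   ]
tool mm to (0.573, -0.113, 0.0755) [ 0.2 36.1  3.8]
lid [ 0.5753 -0.1065] 0.0138 39 53 to pan [-34.3  -2.2]
foot [ 0.5762 -0.113 ] 0.0222 14 14 to pan [-35.2   4.3]
```

View pics/j2.png

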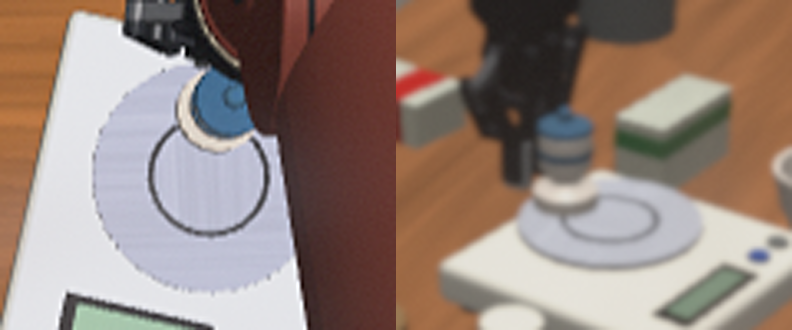

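Call:
play_rows(
  moves=[0,-2,0,0,-0.53,0,0,2,0,-0.53,0,0,2,0,-0.53,0,0,0,0,-0.53,0,0,0,0,-0.53],
)

```text
clock: 7.88
eef_pos: [0.6108, -0.1177, 0.075]
ee_rot: [2.073, -2.36, -0.001]
contact_force: [0.8, 0.5, 0.9]
width: 0.0203
```

Call:
play_rows(
  moves=[0,1,0,0,-0.53,0,1,0,0,-0.53,0,1,0,0,-0.53,0,1,0,0,-0.53,0,1,0,0,-0.53],
)

```text
clock: 8.3
eef_pos: [0.606, -0.1171, 0.0754]
ee_rot: [-2.073, 2.36, -0.0]
contact_force: [1.2, -0.6, 0.6]
width: 0.0198
```

Run:
```python
from h import *
rel((.573,-.113,.0755)); jar("j3")
```

```text
clk 8.30 tcp [ 0.606  -0.1171  0.0754] w 0.0198 F [ 1.23 -0.56  0.63] ty [-0.992  0.129 -0.   ]
tool mm to (0.573, -0.113, 0.0755) [ 0.2 33.2 -0.1]
lid [ 0.5731 -0.1055] 0.0129 38 51 to pan [-32.1  -3.2]
foot [ 0.5742 -0.1132] 0.0224 10 11 to pan [-33.2   4.5]
```

View pics/j3.png

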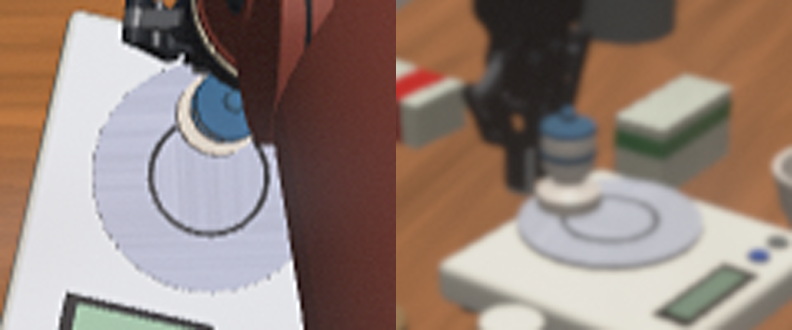

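The jar is sliding upright in contact with the fingers. The force is about 1 N and the foot moved about 2 mm, so I'll keep pushing slowly.

Call:
play_rows(
  moves=[0,1,0,0,-0.53,0,1,0,0,-0.53,0,1,0,0,-0.53,0,1,0,0,-0.53,0,1,0,0,-0.53],
)

```text
clock: 8.82
eef_pos: [0.601, -0.1164, 0.0754]
ee_rot: [-2.073, 2.36, -0.0]
contact_force: [0.0, -0.6, 0.3]
width: 0.0202
```

Call:
play_rows(
  moves=[0,1,0,0,-0.53,0,1,0,0,-0.53,0,1,0,0,-0.53,0,1,0,0,-0.53,0,1,0,0,-0.53],
)

```text
clock: 9.23
eef_pos: [0.596, -0.1158, 0.0754]
ee_rot: [-2.073, 2.36, -0.0]
contact_force: [-0.2, -0.2, 0.5]
width: 0.0201
```

Run:
```python
from h import *
rel((.573,-.113,.0755)); jar("j4")
```

```text
clk 9.23 tcp [ 0.596  -0.1158  0.0754] w 0.0201 F [-0.17 -0.19  0.54] ty [-0.992  0.129 -0.   ]
tool mm to (0.573, -0.113, 0.0755) [ 0.2 23.2 -0.1]
lid [ 0.5636 -0.1104] 0.0172 32 50 to pan [-22.6   1.7]
foot [ 0.5643 -0.1117] 0.0224 12 12 to pan [-23.3   3. ]
```

View pics/j4.png

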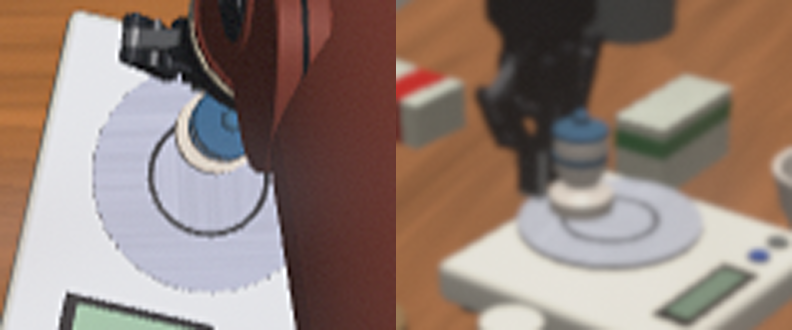

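Going well: the foot moved 10 mm along the line and stayed upright, with 23.4 mm left.

Call:
play_rows(
  moves=[0,1,0,0,-0.53,0,1,0,0,-0.53,0,1,0,0,-0.53,0,1,0,0,-0.53,0,1,0,0,-0.53],
)

```text
clock: 9.75
eef_pos: [0.591, -0.1151, 0.0753]
ee_rot: [-2.073, 2.36, 0.0]
contact_force: [1.0, -0.9, 0.1]
width: 0.0198
```

Call:
play_rows(
  moves=[0,1,0,0,-0.53,0,1,0,0,-0.53,0,1,0,0,-0.53,0,1,0,0,-0.53,0,1,0,0,-0.53],
)

```text
clock: 10.17
eef_pos: [0.5861, -0.1145, 0.0753]
ee_rot: [-2.073, 2.36, 0.0]
contact_force: [0.9, -0.2, -0.2]
width: 0.0203
```

Call:
play_rows(
  moves=[0,1,0,0,-0.53,0,1,0,0,-0.53,0,1,0,0,-0.53,0,1,0,0,-0.53,0,1,0,0,-0.53],
)

```text
clock: 10.58
eef_pos: [0.5811, -0.1139, 0.0753]
ee_rot: [-2.073, 2.36, 0.0]
contact_force: [-0.6, -0.2, -0.1]
width: 0.02
```

Run:
```python
from h import *
rel((.573,-.113,.0755)); jar("j5")
```

```text
clk 10.58 tcp [ 0.5811 -0.1139  0.0753] w 0.02 F [-0.6  -0.18 -0.14] ty [-0.992  0.129  0.   ]
tool mm to (0.573, -0.113, 0.0755) [ 0.2  8.1 -0.2]
lid [ 0.5492 -0.1083] 0.0168 28 45 to pan [-8.2 -0.4]
foot [ 0.5494 -0.1099] 0.0224 14 14 to pan [-8.4  1.2]
```

View pics/j5.png

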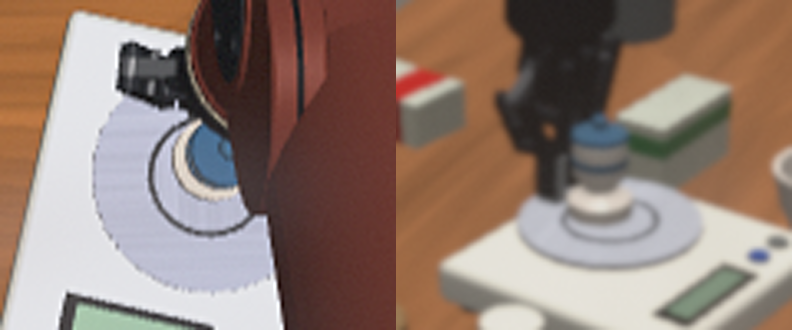

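The foot is 8.5 mm from the centre, so I'll push about 8 mm more, slowing at the end.

Call:
play_rows(
  moves=[0,1,0,0,-0.53,0,1,0,0,-0.53,0,1,0,0,-0.53,0,1,0,0,-0.53,0,1,0,0,-0.53],
)

```text
clock: 11.1
eef_pos: [0.5762, -0.1132, 0.0754]
ee_rot: [-2.073, 2.36, -0.0]
contact_force: [0.6, -0.3, 0.1]
width: 0.0198
```

Call:
play_rows(
  moves=[0,1,0,0,-0.53,0,1,0,0,-0.53,0,0.7,0,0,-0.53,0,0.5,0,0,-0.53,0,0,0,0,-0.53],
)

```text
clock: 11.52
eef_pos: [0.573, -0.1128, 0.0753]
ee_rot: [2.073, -2.36, -0.0]
contact_force: [0.1, -0.2, 0.5]
width: 0.02
```

Run:
```python
from h import *
rel((.573,-.113,.0755)); jar("j6")
```

```text
clk 11.52 tcp [ 0.573  -0.1128  0.0753] w 0.02 F [ 0.06 -0.21  0.47] ty [-0.992  0.129  0.   ]
tool mm to (0.573, -0.113, 0.0755) [ 0.2 -0.1 -0.2]
lid [ 0.5337 -0.0928] 0.0177 29 52 to pan [  7.3 -15.9]
foot [ 0.5406 -0.108 ] 0.0215 10 11 to pan [ 0.4 -0.7]
```

View pics/j6.png

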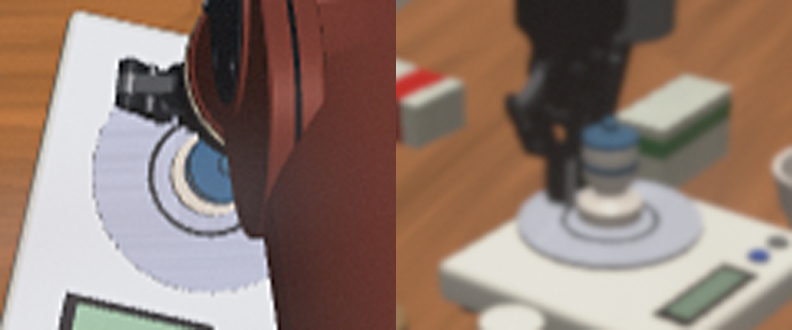

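The foot is now about 1 mm from the centre. I'll back straight out, then lift clear.

Call:
play_rows(
  moves=[0,-2,0,0,-0.53,0,-5,0,0,-0.53,0,-12,0,0,-0.53,0,-20,0,0,-0.53,0,-20,0,0,-0.53],
)

```text
clock: 12.03
eef_pos: [0.6324, -0.1207, 0.0754]
ee_rot: [2.073, -2.36, 0.0]
contact_force: [0.5, 0.0, -0.5]
width: 0.0201
```

Call:
play_rows(
  moves=[0,0,-20,0,-0.53,0,0,-30,0,-0.53,0,0,-30,0,-0.53,0,0,-30,0,-0.53,0,0,0,0,-0.53],
)

```text
clock: 12.45
eef_pos: [0.6349, -0.1206, 0.1921]
ee_rot: [-2.069, 2.356, -0.011]
contact_force: [1.0, 0.1, 0.7]
width: 0.0202
```

Call:
play_rows(
  moves=[0,0,0,0,-0.53,0,0,0,0,-0.53,0,0,0,0,-0.53,0,0,0,0,-0.53,0,0,0,0,-0.53],
)

```text
clock: 12.87
eef_pos: [0.6311, -0.1204, 0.1842]
ee_rot: [2.073, -2.359, -0.002]
contact_force: [-0.5, 0.2, -0.6]
width: 0.0199
```

Run:
```python
from h import *
rel((.573,-.113,.0755)); jar("j7")
cv2.imwrite("pics/t9.png",manip.capture("top")["img"])
```

```text
clk 12.87 tcp [ 0.6311 -0.1204  0.1842] w 0.0199 F [-0.54  0.25 -0.63] ty [-0.992  0.129  0.002]
tool mm to (0.573, -0.113, 0.0755) [  0.2  58.4 108.8]
lid [ 0.5415 -0.109 ] 0.0175 59 60 to pan [-0.5  0.3]
foot [ 0.541  -0.1084] 0.0219 13 13 to pan [ 0.  -0.3]
```

View pics/j7.png

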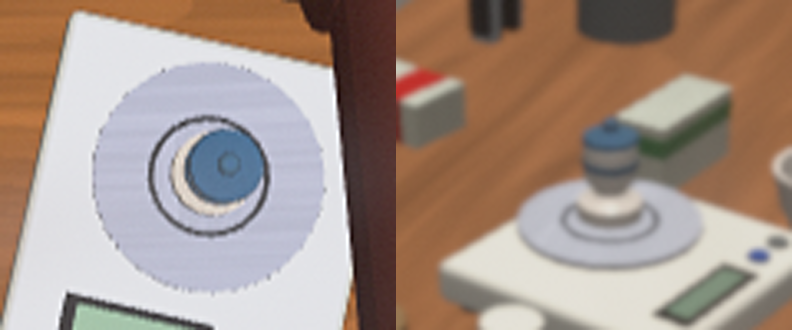

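View pics/t9.png

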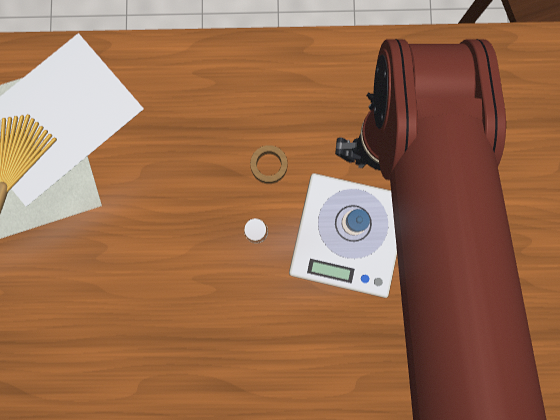

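The jar stands upright and centred: the lid and foot fits are both within 1 mm of the pan's centre. The pill bottle (255,230) and tape (269,165) haven't moved, and the carton and mortar look unmoved in the side view.

```bash
python3 -c "
from workcell import manip
print(manip.job_done())"
```

```text
the job is handed in; nothing more can be done
None
```

The jar now stands upright in the middle of the dark ring, and I handed the job in at about 13 s of the 48 s allowed.

**What I did:** I set the fingers about 20 mm apart and touched them down on an empty part of the pan to find its height. Then I went round to the far side of the jar and pushed its foot flange slowly, about 1 mm per row, for roughly 35 mm to the centre. After that I backed straight out and lifted clear.

**Last checks:**
- **Position:** the lid and foot fits put the jar 0.6 mm and 0.3 mm from the pan's centre, well inside the 8.5 mm limit. The two fits agree, so it is upright.
- **Force on the jar:** the readings during pushing stayed around 1 N, close to sensor noise.
- **Other things on the desk:** the pill bottle and tape roll show no shift in the last top view. The arm hid the carton and mortar there, so I could only judge them from the side view, where they look unmoved.

**What went less well:**
- **Touch-down:** it pressed the pan with about 35 N for a moment, close to the 40 N limit, because I sent one extra step before reading the force.
- **Lid fits:** while the arm partly hid the lid, some lid fits were wrong, so I used the foot fits until the view cleared.

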